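# Screw the flat spreader nozzle onto the glue jug

## Task

Fit the orange flat spreader nozzle to the open glue jug: set it on the neck and screw it down clockwise until you feel its rubber seal grip the rim, then keep turning only as far as the next point where its flat mouth lies in line with the jug's long sides, and let go there. Work with a light hand, never forcing the nozzle, and leave the jug standing where it is and the things around it undisturbed.

Things in the scene. Friction and masses are not known exactly. Their poses are not given: they have to be found in the camera images.
- nozzle_bill (a point): Orange spreader nozzle, 90 g, upright on the table: a screw cap with a flat bill on top, 48 mm long, 14 thick, 34 tall, slot mouth along its top edge. Pinch the bill across its thickness. Point: middle of the bill, 41 mm above the cap's rim, 17 above the cap's flat top, 17 below the bill's top. x along the bill and slot, y across it, z up. Both ends are alike: either way round is in line.
- nozzle_rim (a point): Centre of the open underside of the nozzle's cap (axes as the bill's). Cap 68 mm across, 24 tall, 60 inside. Inside are two thread lugs close to the rim and, under the top, a soft black rubber seal ring whose face lies 12 mm above the rim; it squeezes at about 3.5 N per mm. Screwed on, the nozzle stays where it is let go.
- jug: Full white glue jug, about 3 kg, loose, held on the table by its weight alone: oblong, 170 mm along its x, 100 along its y, body 125 tall, blue labels on the two long sides, open threaded neck in the middle of the top. Origin: centre of the underside, z up. The bill must end parallel to the jug's x, its long sides.
- jug_mouth (a point): Centre of the mouth, level with the neck's rim, 162 mm above the jug's underside (axes as the jug's). Neck 48 mm across, 57 over its threads, 24 tall. Coarse right-hand thread, clockwise from above goes down; the cap starts either way round, and where the thread starts differs from jug to jug. Lowered on, the cap meets it at most 36 mm from rim to bill point; keep a light press of 2 to 5 N and follow it down.
- jug_neck (a point): Foot of the neck, 24 mm below the mouth. Turning is easy (under 0.1 N m) while the cap rides the thread and as its seal first rubs on the rim, until the lugs bite up under the threads; then it stiffens as the seal is squeezed. Some 40 to 145 degrees after the bite bill and jug come in line, at 0.12 to 0.6 N m. In line half a turn sooner it is still loose (under 0.06 N m). There is no hard stop.
- brush_tin: Bystander: round metal tin of brushes, 68 mm across, 100 mm tall, brushes up to about 230 mm. Origin: centre of its underside.
- paint_jar: Bystander: clear jar of colour with a blue cap, 66 mm across, 85 mm tall. Origin: centre of its underside.
- ink_roller: Bystander: ink roller lying flat, black roll 90 mm long and 34 mm across, wooden handle reaching 165 mm to its -x side. Origin: on the table under the middle of the roll.
Mind the look-alikes: they are no part of the job. There is more than one size of the jug; the job needs the largest. Of the things that look like the part that bears nozzle_bill, the largest one is meant.

How it is judged:
On the way:
1. the nozzle sits level on the jug's neck (horizontal distance between nozzle_bill and jug_mouth below 0.004 m and z of nozzle_bill in the frame of jug below 0.1985 m and angle between nozzle_bill's own z axis and vertical below 0.12 rad), for 0.1 s.
At the end, for the whole second after the job is handed in: The nozzle sits level (3.5 degrees) within 3.5 mm of the neck's axis, its seal squeezed 0.9 to 5.3 mm, its bill within 8 degrees of parallel to the jug's long sides; it is let go, and the jug is at rest within 30 mm of where it stood (z of nozzle_bill in the frame of jug between 0.1857 and 0.1902 m and angle between the x axis of nozzle_bill and the x axis of jug, either way round below 0.14 rad and horizontal distance between nozzle_bill and jug_mouth below 0.0035 m and angle between nozzle_bill's own z axis and vertical below 0.06 rad and linear speed of jug below 0.02 m/s and distance of jug from where it was at the start of the episode below 0.03 m); the robot touches nothing.
It fails at once if the nozzle is forced: over 30 N between nozzle and jug before the seal is squeezed, or over 60 N (seal and threads together) at any time (contact force between nozzle and jug above 60 N or (contact force between nozzle and jug above 30 N and z of nozzle_bill in the frame of jug above 0.1905 m)).
It fails at once if the jug is dragged more than 30 mm or tipped more than 7 degrees (distance of jug from where it was at the start of the episode above 0.03 m or angle between jug's own z axis and vertical above 0.12 rad).
It fails at once if a bystander is moved more than 25 mm (distance of any of brush_tin, paint_jar, ink_roller from where it was at the start of the episode above 0.025 m).
It also fails if it takes over 72 s, if anything falls off the work surface, if the arm or the gripper's body presses on something with over 40 N, if the wrist force passes 120 N, or if a joint passes its speed limit or range.

## Robot

A 7-joint arm with a two-finger parallel gripper is mounted at the origin on the work surface. World frame = base frame: x ahead of the robot, y to its left, z up, the work surface at z = 0. Lengths are in m, angles in rad, forces in N, time in s.
With the tool pointing down it reaches from about 0.425 to 1.025 m from the base axis. Payload 9.4 kg.
Tool frame: the origin (TCP) lies midway between the tips of the shut fingers; the grasp point (between the pads) lies 19 mm behind it; z points along the fingers, x is the direction in which the jaws open and shut, and the axes are right-handed (so a half turn about z gives the same grasp; the last joint's range is limited). The gripper opens to 85 mm and grips with 20 to 120 N. Pads are 22 mm wide; open, the fingers measure 114 mm over their backs; the gripper's body (76 mm by 85 mm) begins 54 mm behind the grasp point. The pads swing forward as they close: fully open they stand 13 mm farther back than shut.
Start: joints at [1.259, 0.599, -0.003, 1.599, 0.002, 0.943, -0.08], TCP at [0.169, -0.705, 0.231] pointing down, gripper open.
Joint ranges: [-2.57, 2.57], [-0.35, 1.97], [-1.29, 1.29], [0.11, 2.56], [-1.05, 4.19], [0.11, 1.86], [-2.63, 2.63]. Speed limits (rad/s): [2.22, 2.22, 3.01, 3.01, 3.14, 3.14, 3.14].

## Interface

Orientations are given as a unit quaternion [x, y, z, w].
In Python, from rig import observe, camera, camera_model, sign_off, outline_of, mark_of gives the robot as it stands.
- The arm moves only by the tool jog_arm, never from a script. Its argument "series" is one flat list of numbers, 7 for each row, row after row: the shift along the tool's x, y, z in m, then the turn, a rotation vector about the tool's x, y, z in rad, then the opening, from 0 (shut) to 1 (fully open). A call has 1 to 5 rows; each row is the pose to reach, as a shift and turn from the pose commanded when the call began, along the tool's axes at that moment; what a row does not reach only later rows make up. A row lasts 1/12 s, in which the tool goes at most 41.7 mm and 7.16 degrees, less where a joint would pass 70% of its speed; a pose out of reach is approached as far as the arm can. A call with a gripper value outside its range is refused whole. The fingers move at their own pace and stop on an object; the grip force is fixed at half the most. Time passes only in rows, so rows that repeat a pose let the fingers close. It gives the time, the measured TCP pose, the force and the opening at its end, in the units of the state.
- observe(): the state, without advancing time (a new reading comes with each control period).
- camera(name): name is "side" or "top"; returns the picture (420x560x3 uint8, red, green, blue); there is no depth.
- camera_model(name): a dict with "intrinsics" (3x3 intrinsics, pixels), "world_to_cam" (4x4, takes a point from world to camera coordinates). Camera axes: x right, y down, z forward; pixel columns grow to the right and rows downward; lengths in m; the calibration is good to about 2 mm. A picture is of the moment at which its call begins. camera_model takes no time and is no camera call.
- sign_off(): hands the job in, once; it reports no verdict.
Trained networks look in the newest picture that a camera, given by its name, has taken for a name from the list of things; names that differ only in an ending like _2 or _b are one class to them, and where a whole thing is asked for, a point or a joint stands for the part that bears it (a point fixed in the world has none). Each returns a list of dicts, best first, with "conf" (0 to 1); they miss things now and then, are a little off and sometimes report something else, mostly with a low value. They report only what shows in the picture. A call takes as long as a camera call. They do not tell look-alikes from the thing itself.
- outline_of(label, camera): "region" (420x560 bool, what is visible of it) and "box" ([centre column, centre row, width, height] in pixels, round what is visible of it).
- mark_of(label, camera): "point" ([column, row] in pixels: a listed point, or the origin of a listed thing).
The state is a dict: "clock": time; "qpos": joint angles; "qvel": joint speeds; "effort": joint torques, N m; "position": TCP position; "tcp_rot": TCP orientation; "ft_force": force on the tool from outside, world axes, zero at the start; "torque": the same for the moment, N m; "opening": finger opening in m.
Only numpy, scipy, OpenCV 4.12 (cv2) and the standard library are available. Lean on these libraries where they do the work, as an engineer would, in place of code of your own. Each camera call takes 0.05 s, during which the arm holds its last target.

## Working session

There is one attempt and no reset: what is moved stays moved. The work goes in short steps, Python scripts to look and compute and a tool call to move; the robot and the scene stay as the last step left them, time stands still between calls to the robot, and variables do not carry over. Pictures are saved under pics/ and viewed, and the job is handed in when it is done.

Besides the shell and the picture viewer there is one more tool, called in YAML: its name, and indented under it one key for each argument. jog_arm: Moves the arm, as the interface text tells. Its arguments: {"type":"object","properties":{"series":{"type":"array"}},"required":["series"]}

```bash
ls; mkdir -p pics; python3 - <<'E'
from rig import *
import cv2
s=observe(); print({k:(v if not hasattr(v,'round') else v) for k,v in s.items()})
for n in("side","top"):
    im=camera(n); cv2.imwrite(f"pics/{n}0.png",im[:,:,::-1])
    m=camera_model(n); print(n,m)
    for l in ["nozzle_bill","nozzle_rim","jug","jug_mouth","brush_tin","paint_jar","ink_roller"]:
        try: print(l,[(r["point"],r["conf"]) for r in mark_of(l,n)])
        except Exception as e: print(l,e)
E
```

```text
pics
{'clock': 0.0, 'qpos': array([ 1.25930283,  0.60011222, -0.00251988,  1.60013488,  0.00182116,
        0.94289399, -0.07980806]), 'qvel': array([ 6.52963479e-06, -1.45241271e-03,  4.32998706e-04,  8.68968795e-04,
        1.05214742e-03,  1.25089781e-03, -3.88788540e-04]), 'effort': array([-1.05072875e-03, -7.76451302e+01,  1.56509869e+00, -2.58009553e+01,
        1.23751484e-02,  8.94170167e-03, -1.12338657e-05]), 'position': array([ 0.16852   , -0.70465794,  0.23042483]), 'tcp_rot': array([ 7.85074465e-01, -6.19400909e-01, -6.56812309e-04, -4.08541223e-04]), 'ft_force': array([0.27329715, 0.37993785, 1.03709538]), 'torque': array([-0.03240831, -0.07498581, -0.02829733]), 'opening': 0.08524760614499041}
side {'intrinsics': array([[529.87447234,   0.        , 285.27121335],
       [  0.        , 529.87447234, 209.52336425],
       [  0.        ,   0.        ,   1.        ]]), 'world_to_cam': array([[-0.99815093, -0.05862441, -0.01605924,  0.54827049],
       [-0.02792314,  0.67691289, -0.7355333 ,  0.09538322],
       [ 0.05399091, -0.73372482, -0.67729821,  1.4969649 ],
       [
[... 611 characters left out ...]
]), 'world_to_cam': array([[ 0.0202092 , -0.99975383, -0.00915829, -0.00432143],
       [-0.99004912, -0.01873541, -0.1394694 ,  0.55759554],
       [ 0.13926349,  0.01188572, -0.99018403,  0.91976325],
       [ 0.        ,  0.        ,  0.        ,  1.        ]])}
nozzle_bill [([376.4, 214.1], 0.73), ([334.1, 207.2], 0.71)]
nozzle_rim [([374.3, 218.6], 0.83), ([332.2, 211.7], 0.57), ([337.7, 173.8], 0.55)]
jug [([218.1, 131.0], 0.95), ([203.2, 306.7], 0.78), ([226.9, 220.5], 0.71)]
jug_mouth [([216.0, 204.3], 0.96), ([195.2, 306.0], 0.94), ([210.3, 113.9], 0.66)]
brush_tin [([292.8, 146.7], 0.62)]
paint_jar [([415.3, 242.0], 0.91), ([217.2, 206.0], 0.18)]
ink_roller [([134.7, 225.5], 0.93)]
```

View pics/side0.png

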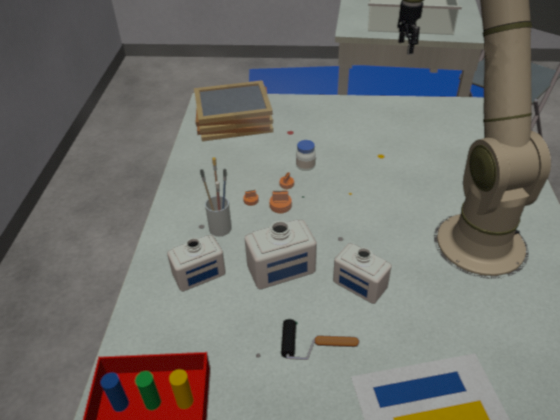

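View pics/top0.png

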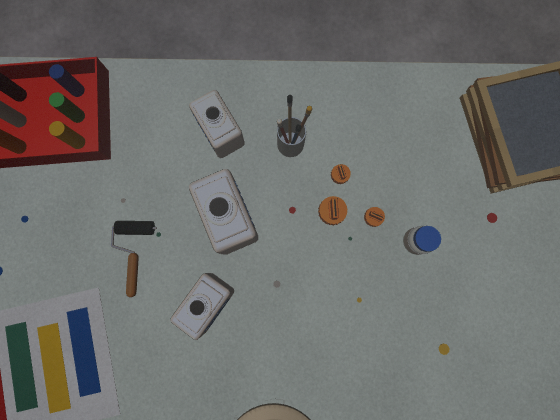

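Candidates for the nozzle are top (333,210), (340,173) and (374,216), which are side (280,200), (251,197) and (287,180). The jugs are at top (222,210), (216,122) and (202,305). The middle jug and the nozzle at top (333,210) look largest. I'll check both in a crop with measurements.

```bash
cat > h.py <<'E'
import numpy as np, cv2
from rig import *
from scipy.optimize import least_squares
M={n:camera_model(n) for n in("side","top")}
def proj(n,p):
    m=M[n]; c=m["world_to_cam"]@np.r_[p,1]; q=m["intrinsics"]@c[:3]; return q[:2]/q[2]
def onz(n,px,z):
    m=M[n]; R=m["world_to_cam"][:3,:3]; t=m["world_to_cam"][:3,3]
    o=-R.T@t; d=R.T@np.linalg.solve(m["intrinsics"],np.r_[px,1]); return o+d*(z-o[2])/d[2]
def tri(a,b):
    f=lambda p:np.r_[proj("side",p)-a,proj("top",p)-b]
    r=least_squares(f,[.6,0,.05]); return r.x,r.fun
E
python3 - <<'E'
from h import *
ims={n:camera(n) for n in("side","top")}
for lab in ["nozzle_bill","jug","nozzle_rim"]:
  for n in("side","top"):
    for r in outline_of(lab,n): print(lab,n,r["box"],r["conf"],r["region"].sum())
# crops
c1=cv2.resize(ims["top"][160:260,180:400,::-1],None,fx=3.6,fy=3.6,interpolation=cv2.INTER_CUBIC)
c2=cv2.resize(ims["side"][160:300,160:400,::-1],None,fx=3.3,fy=3.3,interpolation=cv2.INTER_CUBIC)
cv2.imwrite("pics/c1.png",c1);cv2.imwrite("pics/c2.png",c2)
for a,b in (((280.2,193.9),(334.1,207.2)),((279.3,207.5),(332.2,211.7)),((281.9,228.1),(216,204.3)),((280.5,268.9),(226.9,220.5))): print(tri(a,b))
E
```

```text
nozzle_bill side [280.6, 200.9, 22.1, 25.1] 0.97 406
nozzle_bill side [252.7, 195.9, 15.7, 13.5] 0.65 193
nozzle_bill top [333.9, 209.8, 30.2, 34.3] 0.98 679
nozzle_bill top [371.4, 219.0, 18.8, 23.4] 0.87 311
jug side [195.8, 263.8, 59.1, 52.6] 0.87 2290
jug side [282.6, 254.2, 71.1, 68.8] 0.77 3809
jug side [363.8, 272.8, 59.9, 64.8] 0.61 2442
jug top [216.8, 121.8, 54.4, 68.5] 0.97 2151
jug top [222.6, 214.2, 66.9, 88.8] 0.94 3694
jug top [202.8, 306.1, 62.7, 65.2] 0.94 2271
nozzle_rim side [281.5, 201.8, 22.7, 24.5] 0.97 411
nozzle_rim side [288.1, 182.4, 16.3, 14.9] 0.76 179
nozzle_rim side [252.4, 198.8, 11.8, 17.5] 0.62 211
nozzle_rim top [332.8, 213.6, 25.2, 33.2] 0.7 627
nozzle_rim top [339.4, 172.6, 19.9, 19.4] 0.65 315
nozzle_rim top [375.5, 217.2, 23.2, 16.3] 0.63 325
(array([ 0.5741594 , -0.13124506,  0.05152554]), array([-0.91661188, -0.17566176, -0.05571837,  0.73143838]))
(array([ 0.57472922, -0.13470103, -0.00788712]), array([ 0.3313077 ,  0.06100422,  0.02060853, -0.27312241]))
(array([0.55407315, 0.12927723, 0.16632152]), array([-2.66415354, -0.46959473, -0.16799663,  2.2490081 ]))
(array([0.54946697, 0.1264504 , 0.00631757]), array([ 1.91903824,  0.29450967,  0.1284333 , -1.77165324]))
```

```bash
ls pics
```

```text
c1.png
c2.png
side0.png
top0.png
```

View pics/c1.png

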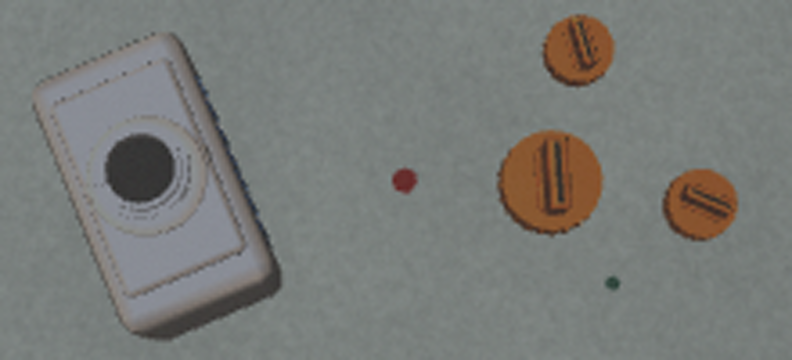

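View pics/c2.png

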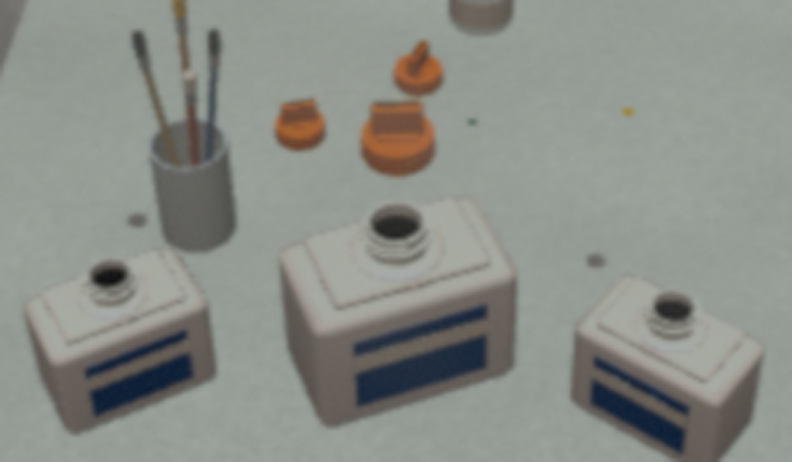

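```bash
cat > fit.py <<'E'
from h import *
from scipy.optimize import minimize
def hull_mask(n,parts,S=4):
    m=np.zeros((420*S,560*S),np.uint8)
    for pts in parts:
        q=np.array([proj(n,p) for p in pts]); q=((q+.5)*S-.5)
        h=cv2.convexHull(q.astype(np.float32)); cv2.fillPoly(m,[np.round(h[:,0]*16).astype(np.int32)],1,shift=4)
    return cv2.resize(m.astype(np.float32),(560,420),interpolation=cv2.INTER_AREA)
A=np.linspace(0,2*np.pi,40,endpoint=False)
def cyl(c,r,z0,z1): return [np.r_[c[0]+r*np.cos(a),c[1]+r*np.sin(a),z] for a in A for z in(z0,z1)]
def box(c,yaw,l,w,z0,z1):
    u=np.array([np.cos(yaw),np.sin(yaw)]);v=np.array([-u[1],u[0]])
    return [np.r_[np.array(c)+sx*l/2*u+sy*w/2*v,z] for sx in(-1,1) for sy in(-1,1) for z in(z0,z1)]
E
python3 - <<'E'
from fit import *
ims={n:camera(n) for n in("side","top")}
def orange(im):
    h=cv2.cvtColor(im,cv2.COLOR_RGB2HSV); return ((h[...,0]<20)&(h[...,1]>110)&(h[...,2]>40)).astype(np.uint8)
def comp(mask,px):
    mask=cv2.morphologyEx(mask,cv2.MORPH_CLOSE,np.ones((3,3),np.uint8)); n,l=cv2.connectedComponents(mask)
    return (l==l[px[1],px[0]]).astype(np.float32)
C={n:comp(orange(ims[n]),p) for n,p in(("side",(280,206)),("top",(325,212)))}
for n in C: print(n,C[n].sum(),[ (i.min(),i.max()) for i in np.nonzero(C[n])])
def cost(p,ns=("side","top")):
    t=0
    for n in ns:
        m=hull_mask(n,[cyl(p[:2],.034,0,.024),box(p[:2],p[2],.048,.014,.024,.058)]); t+=np.abs(m-C[n]).sum()
    return t
for ns in (("side","top"),("side",),("top",)):
  for y0 in(0.0,.2):
    r=minimize(lambda q:cost(q*np.array([.01,.01,.2])+[.572,-.135,y0],ns),[0,0,0],method="Nelder-Mead"); q=r.x*np.array([.01,.01,.2])+[.572,-.135,y0]; print(ns,q,r.fun)
# slot in top: dark pixels on bill top
g=cv2.cvtColor(ims["top"],cv2.COLOR_RGB2GRAY).astype(int); print(g[194:228,325:345])
# mouth
for n,px in(("side",(280,228)),("top",(218,206))):
    g=cv2.cvtColor(ims[n],cv2.COLOR_RGB2GRAY); print(n,g[px[1],px[0]])
    for th in(60,75,90):
        k,l,st,cen=cv2.connectedComponentsWithStats((g<th).astype(np.uint8)); i=l[px[1],px[0]]; print(th,st[i],cen[i], onz(n,cen[i],.162))
E
```

```text
side 342.0 [(np.int64(192), np.int64(212)), (np.int64(270), np.int64(290))]
top 630.0 [(np.int64(196), np.int64(224)), (np.int64(319), np.int64(346))]
('side', 'top') [ 0.5720025 -0.135      0.       ] 207.75
('side', 'top') [ 0.5720025 -0.135      0.2      ] 208.5625
('side',) [ 0.572 -0.135  0.   ] 112.9375
('side',) [ 0.572 -0.135  0.2  ] 113.8125
('top',) [ 0.5720025 -0.135      0.       ] 94.75
('top',) [ 0.5720025 -0.135      0.2      ] 94.75
[[123 125 122 125 126 124 122 121 123 124 129 128 128 128 126 125 123 126
  122 123]
 [126 125 122 123 124 123 125 129 124 121 126 129 130 127 126 124 125 123
  123 124]
 [126 126 124 126 117 111 112 106 104 110 110 118 128 128 126 124 126 125
  123 125]
 [131 129 112  98  98  97  97  95  96  95  97  97  96 105 118 131 128 124
  126 132]
 [111 101  98  96  96  97  84  89  89  90  90  97  63  96  97 106 120 126
  129 132]
 [ 99  99  95  96  97  97  66  93 100  70  80  92  77  94  98  95  97 117
  127 127]
 [ 97  97  97  97  96  74  56  93 104  50  70  92  82  94  96  96  96  98
  109 126]
 [ 95  97  98  96  78  65  55  90 101  56  58  93  7
[... 2086 characters left out ...]
 127 130 126 126 123 122 125 126 126 126 127 127 128 125 125
  126 127]
 [123 123 126 124 127 125 125 124 125 128 124 126 125 125 126 125 127 125
  128 130]]
side 42
60 [274 226  12   6  59] [279.55932203 228.40677966] [0.55347689 0.12762879 0.162     ]
75 [273 225  14   7  70] [279.37142857 228.15714286] [0.55400525 0.12676391 0.162     ]
90 [273 225  14   8  85] [279.49411765 227.97647059] [0.55374158 0.12610999 0.162     ]
top 55
60 [210 198  18  18 256] [218.5390625  206.69140625] [0.55456189 0.12431422 0.162     ]
75 [210 198  18  18 272] [218.41544118 206.39705882] [0.5551787  0.12459739 0.162     ]
90 [209 197  19  19 281] [218.29181495 206.27758007] [0.55542624 0.1248658  0.162     ]
```

```bash
cat > fit2.py <<'E'
from fit import *
ims={n:camera(n) for n in("side","top")}
def orange(im):
    a=im.astype(int); return ((a[...,0]-a[...,2]>22)&(a[...,0]>a[...,1]+8)).astype(np.uint8)
def comp(mask,px):
    n,l=cv2.connectedComponents(cv2.morphologyEx(mask,cv2.MORPH_CLOSE,np.ones((3,3),np.uint8)))
    return (l==l[px[1],px[0]]).astype(np.float32)
C={n:comp(orange(ims[n]),p) for n,p in(("side",(280,206)),("top",(325,212)))}
SIM=np.vstack([np.zeros(3),np.eye(3)])
def run(cost,x0,sc):
    x0=np.array(x0);sc=np.array(sc)
    r=minimize(lambda q:cost(q*sc+x0),[0,0,0],method="Nelder-Mead",options=dict(initial_simplex=SIM)); return r.x*sc+x0,r.fun
def noz(p,ns):
    return sum(np.abs(hull_mask(n,[cyl(p[:2],.034,0,.024),box(p[:2],p[2],.048,.014,.024,.058)])-C[n]).sum() for n in ns)
for ns in (("side","top"),("side",),("top",)): print(ns,run(lambda p:noz(p,ns),[.572,-.135,0],[.006,.006,.15]))
J={}
for n in("side","top"):
    o=min(outline_of("jug",n),key=lambda r:np.hypot(r["box"][0]-(282 if n=="side" else 222),r["box"][1]-(254 if n=="side" else 213))); J[n]=o["region"].astype(np.float32); print(n,o["box"],J[n].sum())
def jug(p,ns):
    t=0
    u=np.array([np.cos(p[2]),np.sin(p[2])]);v=np.array([-u[1],u[0]]);r=.012
    body=sum([cyl(p[:2]+sx*(.085-r)*u+sy*(.05-r)*v,r,0,.125) for sx in(-1,1) for sy in(-1,1)],[])
    return sum(np.abs(hull_mask(n,[body,cyl(p[:2],.026,.125,.162)])-J[n]).sum() for n in ns)
for ns in (("side","top"),("side",),("top",)):
    print(ns,run(lambda p:jug(p,ns),[.55,.126,.2],[.006,.006,.3]))
E
python3 fit2.py
```

```text
('side', 'top') (array([ 0.57404747, -0.13292494,  0.09942689]), np.float64(266.8125))
('side',) (array([ 0.5727208 , -0.13666756,  0.42042625]), np.float64(212.25))
('top',) (array([ 0.57490957, -0.132408  , -0.09649109]), np.float64(25.4375))
side [281.2, 254.4, 73.1, 66.8] 3844.0
top [221.8, 213.5, 67.9, 88.4] 3618.0
('side', 'top') (array([0.55412727, 0.12195335, 0.42086898]), np.float64(490.75))
('side',) (array([0.55380342, 0.11828492, 0.42959058]), np.float64(298.0))
('top',) (array([0.55417536, 0.12251585, 0.4298019 ]), np.float64(173.3125))
```

```bash
cat > fit3.py <<'E'
exec(open('fit2.py').read().split('C={n')[0])
C={n:comp(orange(ims[n]),p) for n,p in(("side",(280,206)),("top",(325,212)))}
print(C["side"].sum()); C["side"][:188]=0
exec("SIM=np"+open('fit2.py').read().split('SIM=np')[1].split('J={}')[0])
c1=cv2.resize(ims["top"][165:258,185:262,::-1],None,fx=6,fy=6,interpolation=cv2.INTER_CUBIC)
c2=cv2.resize(ims["side"][215:295,240:325,::-1],None,fx=7,fy=7,interpolation=cv2.INTER_CUBIC)
c1=cv2.convertScaleAbs(c1,alpha=1.5);c2=cv2.convertScaleAbs(c2,alpha=1.5)
cv2.imwrite("pics/j1.png",c1);cv2.imwrite("pics/j2.png",c2)
E
python3 fit3.py
```

```text
644.0
('side', 'top') (array([ 0.57455874, -0.13296356,  0.23242941]), np.float64(81.625))
('side',) (array([ 0.57272783, -0.13683774,  0.41516596]), np.float64(30.125))
('top',) (array([ 0.5748127 , -0.13233858, -0.09110454]), np.float64(25.8125))
```

```bash
ls pics
```

```text
c1.png
c2.png
j1.png
j2.png
side0.png
top0.png
```

View pics/j1.png

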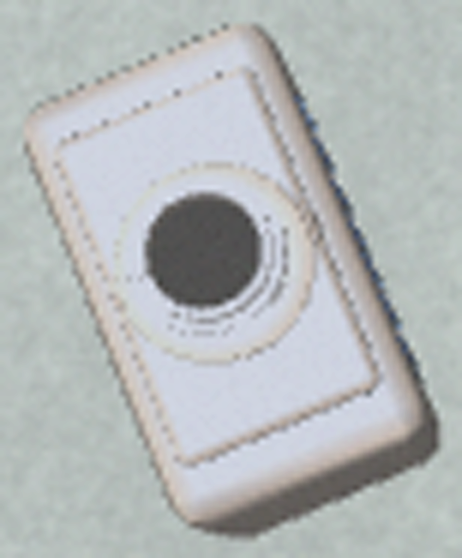

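View pics/j2.png

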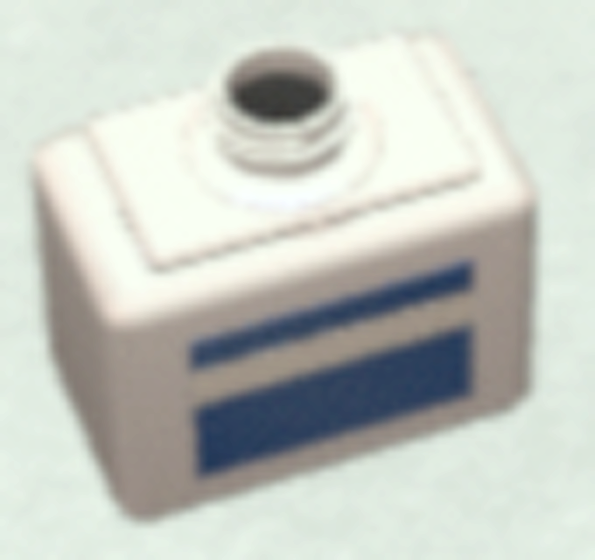

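```bash
python3 - <<'E'
from h import *
q=np.array([(58,145),(250,70),(378,388),(185,463)])/6-.42+[185,165]
w=np.array([onz("top",p,.125) for p in q])[:,:2]; print(w)
d=lambda a,b:(np.arctan2(*(w[a]-w[b])[::-1]),np.hypot(*(w[a]-w[b])))
print(d(0,3),d(1,2),d(1,0),d(2,3),w.mean(0))
q=np.array([(90,125),(480,180),(160,268)])/7-.43+[240,215]
w=np.array([onz("side",p,.125) for p in q])[:,:2]; print(w,d(1,2),d(0,2),(w[0]+w[1])/2)
print(onz("side",(279.7,227),.162),onz("top",(218.4,206.4),.162)); print(tri((279.7,227),(218.4,206.4)))
# label bottom edge at y side
q=np.array([(197,478),(470,397)])/7-.43+[240,215]
for z in(.02,.03): w=np.array([onz("side",p,z) for p in q])[:,:2]; print(d(0,1))
for n,l in(("top","jug"),):
    pass
print(onz("top",(335,207),.058))
E
```

```text
[[0.59927014 0.18507783]
 [0.62860926 0.11581157]
 [0.51224421 0.06527713]
 [0.48387415 0.13377482]]
(np.float64(0.41833945493988733), np.float64(0.1262863109607032)) (np.float64(0.4097003307490841), np.float64(0.126864317978499)) (np.float64(-1.1701373122198968), np.float64(0.07522366546401162)) (np.float64(-1.1781298011542725), np.float64(0.07414035700911949)) [0.55599944 0.12498534]
[[0.62581118 0.10801182]
 [0.4815711  0.12995485]
 [0.59355443 0.17810594]] (np.float64(-2.735507733856034), np.float64(0.12189665160667003)) (np.float64(-1.139499221225298), np.float64(0.07716011902462715)) [0.55369114 0.11898333]
[0.55345799 0.12261632 0.162     ] [0.55517188 0.1246294  0.162     ]
(array([0.55421741, 0.12435343, 0.16390275]), array([-0.3667878 , -0.06467357, -0.02310425,  0.30927777]))
(np.float64(0.4137568761347326), np.float64(0.10934503984344464))
(np.float64(0.4137568761347321), np.float64(0.1083258420702098))
[ 0.57537303 -0.13260703  0.058     ]
```

The crops confirm both. The nozzle at top (334,210) has the largest cap, and the middle jug, with its mouth at top (218,206), is the largest. I estimate the jug yaw at 0.41 rad, the mouth at (0.554, 0.124) and the nozzle at (0.574, -0.133). Now I'll move toward the nozzle.

```bash
cat > go.py <<'E'
import sys; from h import *
from scipy.spatial.transform import Rotation as R
# target x y z jawyaw
def go(x,y,z,yaw,ref=None):
    s=observe(); r=R.from_quat(s["tcp_rot"]); c,sn=np.cos(yaw),np.sin(yaw)
    T=R.from_matrix(np.array([[c,sn,0],[sn,-c,0],[0,0,-1]]))
    X=r.as_matrix()[:,0]
    print("t%.2f pos"%s["clock"],s["position"].round(4),"jaw",round(np.arctan2(X[1],X[0]),4),"q",s["qpos"].round(2),"open",round(s["opening"],4),"F",s["ft_force"].round(1),"M",s["torque"].round(3))
    print("shift",(r.inv().apply(np.array([x,y,z])-s["position"])).round(4),"rot",(r.inv()*T).as_rotvec().round(4))
if __name__=="__main__": go(*map(float,sys.argv[1:5]))
E
python3 go.py .574 -.133 .231 -1.49
```

```text
t1.60 pos [ 0.1687 -0.7051  0.2312] jaw -1.336 q [ 1.26  0.6  -0.    1.6   0.    0.94 -0.08] open 0.0854 F [0.2 0.1 0.5] M [0.017 0.001 0.011]
shift [-4.621e-01 -5.273e-01  3.000e-04] rot [-0.00e+00  1.00e-04  1.54e-01]
```

jog_arm:
  series: [-0.115,-0.132,0,0,0,0.04,1,-0.23,-0.264,0,0,0,0.08,1,-0.345,-0.396,0,0,0,0.12,1,-0.46,-0.528,0,0,0,0.15,1,-0.46,-0.528,0,0,0,0.15,1]

```text
clock: 2.02
position: [0.2904, -0.5338, 0.2314]
tcp_rot: [0.736, -0.677, 0.0, 0.0]
ft_force: [1.1, 0.1, 0.0]
opening: 0.0852
```

```bash
python3 go.py .574 -.133 .231 -1.49
```

```text
t2.02 pos [ 0.2904 -0.5338  0.2314] jaw -1.4882 q [ 0.96  0.46  0.03  1.88 -0.02  0.81 -0.49] open 0.0852 F [1.1 0.1 0. ] M [-0.024 -0.094  0.02 ]
shift [-0.3761 -0.3157  0.0004] rot [-0.0003 -0.0003  0.0018]
```

jog_arm:
  series: [-0.376,-0.316,0,0,0,-0.12,1,-0.376,-0.316,0,0,0,-0.24,1,-0.376,-0.316,0,0,0,-0.36,1,-0.376,-0.316,0,0,0,-0.48,1,-0.376,-0.316,0,0,0,-0.6,1]

```text
clock: 2.43
position: [0.4106, -0.3635, 0.2317]
tcp_rot: [0.905, -0.426, 0.0, 0.0]
ft_force: [0.6, -1.1, -0.1]
opening: 0.0858
```

```bash
python3 go.py .574 -.133 .231 1.65
```

```text
t2.43 pos [ 0.4106 -0.3635  0.2317] jaw -0.8801 q [ 0.74  0.39 -0.16  2.    0.09  0.76 -0.35] open 0.0858 F [ 0.6 -1.1 -0.1] M [ 0.005 -0.051  0.006]
shift [-0.0736 -0.2728  0.0006] rot [ 1.1000e-03 -3.0000e-04 -2.5301e+00]
```

jog_arm:
  series: [-0.015,-0.055,0,0,0,-0.12,1,-0.03,-0.11,0,0,0,-0.24,1,-0.045,-0.165,0,0,0,-0.36,1,-0.06,-0.22,0,0,0,-0.48,1,-0.074,-0.273,0,0,0,-0.6,1]

```text
clock: 2.85
position: [0.5317, -0.194, 0.2317]
tcp_rot: [0.99, -0.14, 0.0, 0.0]
ft_force: [0.4, -0.9, 0.3]
opening: 0.0854
```

```bash
python3 go.py .574 -.133 .2 1.65
```

```text
t2.85 pos [ 0.5317 -0.194   0.2317] jaw -0.2803 q [ 0.49  0.43 -0.34  1.95  0.2   0.79 -0.23] open 0.0854 F [ 0.4 -0.9  0.3] M [-0.061 -0.054 -0.028]
shift [ 0.0237 -0.0703  0.0317] rot [ 9.0000e-04 -3.0000e-04 -1.9303e+00]
```

jog_arm:
  series: [0.024,-0.07,0.03,0,0,-0.12,1,0.024,-0.07,0.03,0,0,-0.24,1,0.024,-0.07,0.03,0,0,-0.36,1,0.024,-0.07,0.03,0,0,-0.48,1,0.024,-0.07,0.03,0,0,-0.6,1]

```text
clock: 3.27
position: [0.5739, -0.1343, 0.2009]
tcp_rot: [0.987, 0.16, -0.0, -0.0]
ft_force: [0.3, -0.9, 0.3]
opening: 0.085
```

```bash
python3 go.py .574 -.133 .15 1.65
```

```text
t3.27 pos [ 0.5739 -0.1343  0.2009] jaw 0.3218 q [ 0.47  0.51 -0.49  1.93  0.33  0.78  0.12] open 0.085 F [ 0.3 -0.9  0.3] M [-0.     0.035  0.001]
shift [ 0.0005 -0.0011  0.0509] rot [-6.0000e-04  1.0000e-04 -1.3282e+00]
```

jog_arm:
  series: [0,-0.001,0.03,0,0,-0.12,1,0,-0.001,0.03,0,0,-0.24,1,0,-0.001,0.03,0,0,-0.36,1,0,-0.001,0.03,0,0,-0.48,1,0,-0.001,0.03,0,0,-0.6,1]

```text
clock: 3.68
position: [0.5733, -0.1345, 0.1712]
tcp_rot: [0.896, 0.444, -0.0, 0.0]
ft_force: [-0.1, 0.4, -0.1]
opening: 0.0853
```

jog_arm:
  series: [0,0,0,0,0,-0.12,1,0,0,0,0,0,-0.24,1,0,0,0,0,0,-0.36,1,0,0,0,0,0,-0.48,1,0,0,0,0,0,-0.6,1]

```text
clock: 4.1
position: [0.5733, -0.1346, 0.1714]
tcp_rot: [0.725, 0.689, -0.0, 0.0]
ft_force: [1.0, 0.6, -0.1]
opening: 0.0852
```

```bash
python3 go.py .574 -.133 .15 1.65
```

```text
t4.10 pos [ 0.5733 -0.1346  0.1714] jaw 1.5195 q [ 0.66  0.63 -0.8   1.94  0.61  0.83  1.05] open 0.0852 F [ 1.   0.6 -0.1] M [ 0.029 -0.044  0.007]
shift [0.0017 0.0006 0.0214] rot [ 0.0003  0.0003 -0.1305]
```

jog_arm:
  series: [0.001,0,0.04,0,0,-0.1,1,0.001,0,0.08,0,0,-0.13,1,0.001,0,0.08,0,0,-0.13,1]

```text
clock: 4.35
position: [0.5699, -0.134, 0.0856]
tcp_rot: [0.68, 0.733, -0.002, -0.003]
ft_force: [-1.2, -1.5, 0.5]
opening: 0.0853
```

```bash
python3 go.py .574 -.133 .028 1.65; python3 - <<'E'
from h import *
im=camera("side"); cv2.imwrite("pics/s1.png",cv2.resize(im[120:260,200:370,::-1],None,fx=4,fy=4,interpolation=cv2.INTER_CUBIC))
im=camera("top"); cv2.imwrite("pics/t1.png",cv2.resize(im[150:270,260:420,::-1],None,fx=4,fy=4,interpolation=cv2.INTER_CUBIC))
E
```

```text
t4.35 pos [ 0.5699 -0.134   0.0856] jaw 1.6447 q [ 0.61  0.74 -0.73  2.    0.76  0.71  1.04] open 0.0853 F [-1.2 -1.5  0.5] M [ 0.032  0.042 -0.052]
shift [0.0006 0.0047 0.0575] rot [-0.0082 -0.0019 -0.0053]
```

View pics/s1.png

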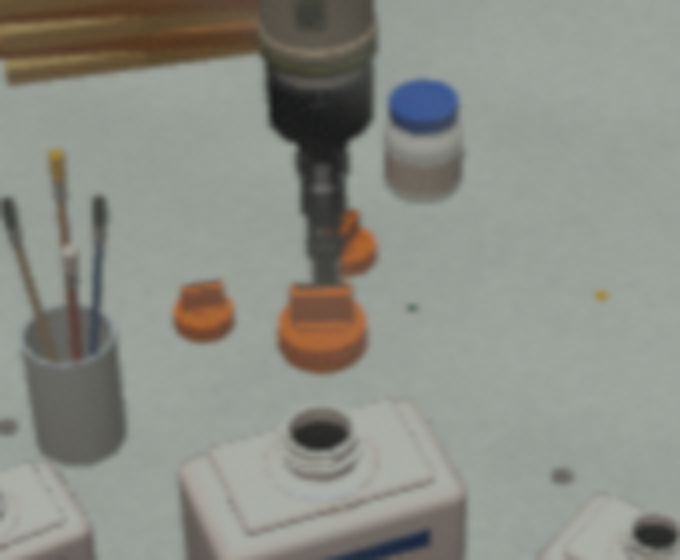

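View pics/t1.png

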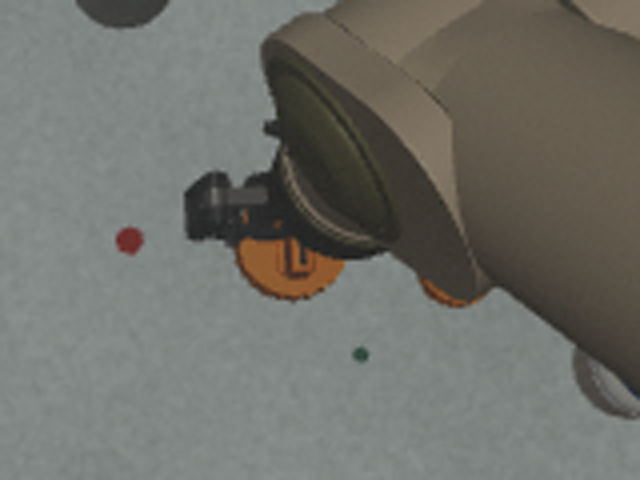

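jog_arm:
  series: [0,0,0.02,0,0,0,1,0,0,0.04,0,0,0,1,0,0,0.056,0,0,0,1,0,0,0.056,0,0,0,1,0,0,0.056,0,0,0,1]

```text
clock: 4.87
position: [0.5743, -0.1332, 0.037]
tcp_rot: [0.681, 0.732, 0.0, 0.001]
ft_force: [-0.8, 0.7, 0.2]
opening: 0.0854
```

```bash
python3 go.py .574 -.133 .028 1.65
```

```text
t4.87 pos [ 0.5743 -0.1332  0.037 ] jaw 1.6434 q [ 0.56  0.8  -0.65  2.02  0.85  0.62  0.96] open 0.0854 F [-0.8  0.7  0.2] M [ 0.004 -0.025 -0.013]
shift [ 0.0003 -0.0003  0.009 ] rot [ 0.0014  0.0007 -0.0066]
```

jog_arm:
  series: [0,0,0.0085,0,0,-0.006,1,0,0,0.0085,0,0,-0.006,1,0,0,0.0085,0,0,-0.006,0,0,0,0.0085,0,0,-0.006,0,0,0,0.0085,0,0,-0.006,0]

```text
clock: 5.28
position: [0.5735, -0.1335, 0.0272]
tcp_rot: [0.679, 0.734, 0.0, 0.0]
ft_force: [-0.1, -0.0, 0.2]
opening: 0.0514
```

jog_arm:
  series: [0,0,0,0,0,0,0,0,0,0,0,0,0,0,0,0,0,0,0,0,0,0,0,0,0,0,0,0,0,0,0,0,0,0,0]

```text
clock: 5.7
position: [0.5734, -0.1334, 0.0269]
tcp_rot: [0.679, 0.735, 0.0, 0.0]
ft_force: [-1.4, -0.1, 3.6]
opening: 0.0128
```

```bash
python3 go.py .574 -.133 .2 1.65
```

```text
t5.70 pos [ 0.5734 -0.1334  0.0269] jaw 1.6499 q [ 0.55  0.81 -0.64  2.03  0.87  0.6   0.95] open 0.0128 F [-1.4 -0.1  3.6] M [-0.042  0.135 -0.049]
shift [ 0.0003  0.0007 -0.1731] rot [ 0.0002  0.0001 -0.0001]
```

jog_arm:
  series: [0,0,-0.03,0,0,0,0,0,0,-0.07,0,0,0,0,0,0,-0.11,0,0,0,0,0,0,-0.15,0,0,0,0,0,0,-0.2,0,0,0,0]

```text
clock: 6.12
position: [0.5725, -0.1332, 0.2197]
tcp_rot: [0.678, 0.735, -0.0, -0.001]
ft_force: [1.4, -0.5, -1.1]
opening: 0.013
```

```bash
python3 go.py .554 .124 .255 1.65;python3 - <<'E'
from h import *
im=camera("side"); cv2.imwrite("pics/s2.png",cv2.resize(im[80:260,200:370,::-1],None,fx=3.3,fy=3.3,interpolation=cv2.INTER_CUBIC))
E
```

```text
t6.12 pos [ 0.5725 -0.1332  0.2197] jaw 1.6506 q [ 0.72  0.59 -0.88  1.9   0.56  0.93  1.22] open 0.013 F [ 1.4 -0.5 -1.1] M [-0.028 -0.064 -0.041]
shift [ 0.2579  0.002  -0.0351] rot [-0.0015 -0.0008  0.0006]
```

View pics/s2.png

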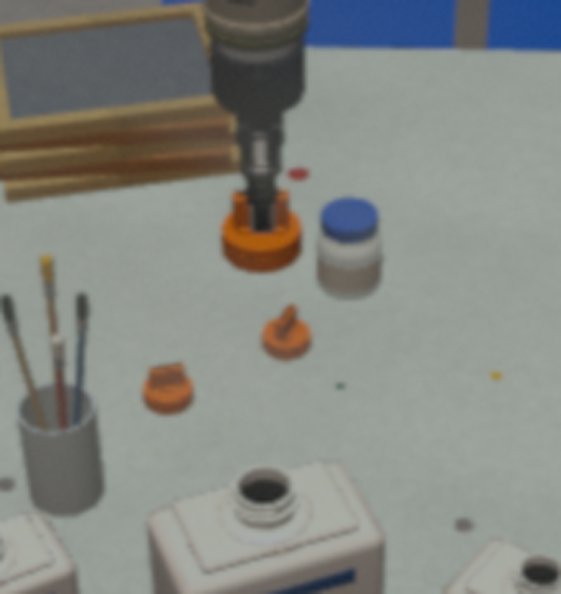

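jog_arm:
  series: [0.04,0,-0.02,0,0,0,0,0.08,0.001,-0.025,0,0,0,0,0.12,0.001,-0.025,0,0,0,0,0.16,0.002,-0.025,0,0,0,0,0.2,0.002,-0.02,0,0,0,0]

```text
clock: 6.58
position: [0.5594, 0.0678, 0.239]
tcp_rot: [0.679, 0.734, 0.0, 0.001]
ft_force: [0.7, 0.8, -0.7]
opening: 0.013
```

```bash
python3 go.py .554 .124 .23 1.65
```

```text
t6.58 pos [0.5594 0.0678 0.239 ] jaw 1.6494 q [ 0.39  0.53 -0.9   1.93  0.52  0.93  0.89] open 0.013 F [ 0.7  0.8 -0.7] M [-0.021 -0.103 -0.011]
shift [ 0.0564 -0.001   0.0089] rot [ 0.0015  0.0002 -0.0006]
```

jog_arm:
  series: [0.03,0,0,0,0,0,0,0.056,-0.001,0.008,0,0,0,0,0.056,-0.001,0.008,0,0,0,0,0.056,-0.001,0.008,0,0,0,0,0.056,-0.001,0.008,0,0,0,0]

```text
clock: 7.0
position: [0.5539, 0.1212, 0.2299]
tcp_rot: [0.679, 0.735, -0.001, 0.0]
ft_force: [0.1, -0.1, -1.7]
opening: 0.0131
```

```bash
python3 go.py .554 .124 .23 1.65; python3 - <<'E'
from fit import *
im=camera("side"); s=observe(); z=s["position"][2]-.0269; print(s["position"])
cv2.imwrite("pics/s3.png",cv2.resize(im[120:300,200:370,::-1],None,fx=3.3,fy=3.3,interpolation=cv2.INTER_CUBIC))
a=im.astype(int); o=((a[...,0]-a[...,2]>22)&(a[...,0]>a[...,1]+8)).astype(np.uint8)
n,l,st,c=cv2.connectedComponentsWithStats(o)
p=proj("side",[.554,.124,z+.012]); print(p)
for i in range(1,n):
    if st[i,4]>60: print(st[i],c[i])
E
```

```text
t7.00 pos [0.5539 0.1212 0.2299] jaw 1.6501 q [ 0.29  0.55 -0.88  1.93  0.53  0.92  0.79] open 0.0131 F [ 0.1 -0.1 -1.7] M [-0.089 -0.009  0.015]
shift [ 0.0028  0.0003 -0.0001] rot [-0.0009  0.0009  0.0001]
[0.5541288  0.12062428 0.2300232 ]
[278.93449936 211.83176306]
[ 194    0  154  141 5801] [271.30149974  68.89950009]
[ 445    0   40   49 1145] [465.68296943  21.20174672]
[ 462   42   54   92 2358] [489.65055131  89.14673452]
[ 482  122   57   51 1286] [515.86236392 145.56376361]
[260 139  31   8  79] [273.91139241 143.92405063]
[286 172   9  17 101] [289.43564356 181.22772277]
[243 190  16  16 207] [250.49758454 197.50241546]
[265 195  29  30 585] [279.02393162 211.08376068]
[487 199  22   9 130] [497.73846154 202.93076923]
[ 438  215   88   60 2320] [480.70431034 252.58836207]
[314 335  45  12 419] [336.35083532 340.5202864 ]
[  82  351  128   69 6563] [153.00579004 386.45634618]
[ 393  400   97   20 1120] [450.72589286 412.61964286]
```

View pics/s3.png

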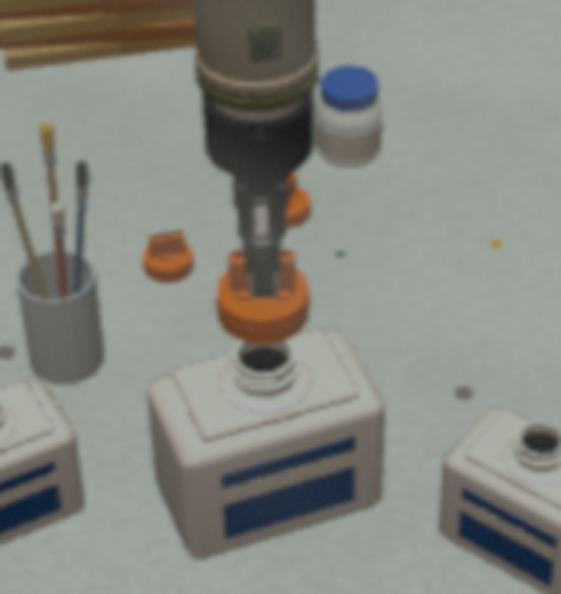

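```bash
cat > cap.py <<'E'
from fit import *
import sys
im=camera("side"); s=observe(); z=s["position"][2]-.0269; P=s["position"]
a=im.astype(int); o=((a[...,0]-a[...,2]>22)&(a[...,0]>a[...,1]+8)).astype(np.uint8)
n,l=cv2.connectedComponents(o); p=proj("side",[P[0],P[1],z+.004]).round().astype(int); C=(l==l[p[1],p[0]]).astype(np.float32)
r0=int(proj("side",[P[0],P[1],z+.024])[1])+2
print("seed",p,C.sum(),"r0",r0)
def cost(q): return np.abs(hull_mask("side",[cyl(q,.034,z,z+.024)])-C)[r0:].sum()
x0=np.array(P[:2]); r=minimize(lambda q:cost(x0+q*.004),[0,0],method="Nelder-Mead",options=dict(initial_simplex=[[0,0],[1,0],[0,1]]))
q=x0+r.x*.004; print("P",P,"cap side fit",q,"minus tcp",q-P[:2],r.fun)
E
python3 cap.py
```

```text
seed [279 213] 581.0 r0 209
P [0.55426081 0.12038528 0.23015194] cap side fit [0.55398371 0.11909927] minus tcp [-0.0002771  -0.00128601] 17.0
```

jog_arm:
  series: [0.003,0,0.015,0,0,0,0,0.003,0,0.034,0,0,0,0,0.003,0,0.034,0,0,0,0,0.003,0,0.034,0,0,0,0]

```text
clock: 7.43
position: [0.5536, 0.1235, 0.196]
tcp_rot: [0.679, 0.734, -0.001, -0.0]
ft_force: [0.6, 0.9, -0.9]
opening: 0.0131
```

```bash
python3 go.py .5538 .1237 .187 1.65; python3 cap.py
```

```text
t7.43 pos [0.5536 0.1235 0.196 ] jaw 1.6485 q [ 0.25  0.58 -0.85  1.96  0.58  0.86  0.74] open 0.0131 F [ 0.6  0.9 -0.9] M [ 0.009 -0.025 -0.006]
shift [0.0002 0.0002 0.009 ] rot [-0.0018  0.0006 -0.0015]
seed [279 224] 560.0 r0 220
P [0.55402372 0.12412102 0.19675353] cap side fit [0.55383723 0.12257379] minus tcp [-0.00018649 -0.00154723] 13.5625
```

jog_arm:
  series: [0,0,0.004,0,0,0,0,0,0,0.007,0,0,0,0,0,0,0.009,0,0,0,0,0,0,0.009,0,0,0,0]

```text
clock: 7.82
position: [0.5538, 0.1247, 0.1873]
tcp_rot: [0.679, 0.735, -0.0, 0.0]
ft_force: [0.5, -0.9, -0.5]
opening: 0.0134
```

```bash
python3 go.py .5538 .1237 .187 1.65
```

```text
t7.82 pos [0.5538 0.1247 0.1873] jaw 1.6499 q [ 0.25  0.59 -0.84  1.97  0.59  0.84  0.73] open 0.0134 F [ 0.5 -0.9 -0.5] M [-0.004  0.013  0.009]
shift [-0.001  -0.      0.0003] rot [-0.0001  0.0002 -0.0001]
```

jog_arm:
  series: [0,0,0.001,0,0,0,0,0,0,0.002,0,0,0,0,0,0,0.002,0,0,0,0]

```text
clock: 8.07
position: [0.5538, 0.1249, 0.1854]
tcp_rot: [0.679, 0.735, -0.0, -0.0]
ft_force: [0.9, -0.2, -1.1]
opening: 0.0129
```

```bash
python3 go.py .5538 .1237 .187 1.65
```

```text
t8.07 pos [0.5538 0.1249 0.1854] jaw 1.6501 q [ 0.24  0.6  -0.84  1.97  0.6   0.84  0.72] open 0.0129 F [ 0.9 -0.2 -1.1] M [-0.003 -0.019 -0.032]
shift [-0.0012 -0.     -0.0016] rot [-0.0001  0.      0.0001]
```

jog_arm:
  series: [-0.001,0,0.0005,0,0,0,0,-0.001,0,0.001,0,0,0,0,-0.001,0,0.0015,0,0,0,0]

```text
clock: 8.32
position: [0.5539, 0.1239, 0.1839]
tcp_rot: [0.679, 0.735, 0.0, 0.0]
ft_force: [-0.1, 0.6, -1.0]
opening: 0.0131
```

jog_arm:
  series: [0,0,0.0005,0,0,0,0,0,0,0.001,0,0,0,0,0,0,0.001,0,0,0,0]

```text
clock: 8.57
position: [0.5539, 0.1239, 0.1832]
tcp_rot: [0.679, 0.735, -0.0, 0.0]
ft_force: [-1.1, -0.1, 2.7]
opening: 0.0133
```

```bash
python3 go.py .5538 .1237 .187 1.65
```

```text
t8.57 pos [0.5539 0.1239 0.1832] jaw 1.65 q [ 0.24  0.6  -0.84  1.98  0.6   0.83  0.72] open 0.0133 F [-1.1 -0.1  2.7] M [-0.143  0.208  0.003]
shift [-0.0002 -0.0001 -0.0038] rot [0.0001 0.0003 0.    ]
```

jog_arm:
  series: [0,0,0.0002,0,0,0.08,0,0,0,0.0004,0,0,0.16,0,0,0,0.0006,0,0,0.24,0,0,0,0.0006,0,0,0.24,0]

```text
clock: 8.9
position: [0.5542, 0.1243, 0.1827]
tcp_rot: [0.763, 0.647, 0.0, 0.0]
ft_force: [0.3, -0.3, 2.7]
opening: 0.0129
```

```bash
python3 go.py .5538 .1237 .187 1.65
```

```text
t8.90 pos [0.5542 0.1243 0.1827] jaw 1.4066 q [ 0.2   0.58 -0.77  1.98  0.56  0.81  0.52] open 0.0129 F [ 0.3 -0.3  2.7] M [ 0.16  -0.089 -0.021]
shift [-0.0006 -0.0003 -0.0043] rot [ 0.001  -0.0004 -0.2434]
```

jog_arm:
  series: [0,0,0.0002,0,0,0.12,0,0,0,0.0004,0,0,0.24,0,0,0,0.0006,0,0,0.36,0,0,0,0.0008,0,0,0.48,0,0,0,0.0008,0,0,0.48,0]

```text
clock: 9.32
position: [0.554, 0.1242, 0.1818]
tcp_rot: [0.894, 0.447, 0.0, 0.0]
ft_force: [1.4, -0.1, 2.6]
opening: 0.0128
```

```bash
python3 go.py .5538 .1237 .187 1.65
```

```text
t9.32 pos [0.554  0.1242 0.1818] jaw 0.9276 q [ 0.12  0.54 -0.64  1.98  0.46  0.76  0.13] open 0.0128 F [ 1.4 -0.1  2.6] M [-0.025 -0.209 -0.113]
shift [-0.0005  0.0002 -0.0052] rot [ 7.000e-04 -1.000e-04 -7.224e-01]
```

jog_arm:
  series: [0,0,0.0002,0,0,0.12,0,0,0,0.0004,0,0,0.24,0,0,0,0.0007,0,0,0.36,0,0,0,0.0009,0,0,0.48,0,0,0,0.0011,0,0,0.6,0]

```text
clock: 9.73
position: [0.5541, 0.1242, 0.1806]
tcp_rot: [0.986, 0.165, 0.0, -0.0]
ft_force: [-0.2, -0.1, 1.5]
opening: 0.0132
```

```bash
python3 go.py .5538 .1237 .187 1.65
```

```text
t9.73 pos [0.5541 0.1242 0.1806] jaw 0.3309 q [ 0.01  0.51 -0.47  1.99  0.35  0.71 -0.34] open 0.0132 F [-0.2 -0.1  1.5] M [ 0.1   -0.014  0.095]
shift [-0.0004  0.0004 -0.0064] rot [ 3.0000e-04 -5.0000e-04 -1.3191e+00]
```

jog_arm:
  series: [0,0,0.0003,0,0,0.12,0,0,0,0.0006,0,0,0.24,0,0,0,0.0009,0,0,0.36,0,0,0,0.0011,0,0,0.48,0,0,0,0.0013,0,0,0.6,0]

```text
clock: 10.15
position: [0.5542, 0.1242, 0.1794]
tcp_rot: [0.991, -0.134, 0.0, -0.0]
ft_force: [0.5, -1.3, 4.1]
opening: 0.0133
```

```bash
python3 go.py .5538 .1237 .187 1.65
```

```text
t10.15 pos [0.5542 0.1242 0.1794] jaw -0.269 q [-0.11  0.49 -0.3   2.    0.22  0.68 -0.82] open 0.0133 F [ 0.5 -1.3  4.1] M [-0.053 -0.008  0.052]
shift [-0.0003  0.0006 -0.0076] rot [ 3.000e-04 -7.000e-04 -1.919e+00]
```

jog_arm:
  series: [0,0,0.0002,0,0,0.12,0,0,0,0.0004,0,0,0.24,0,0,0,0.0006,0,0,0.36,0,0,0,0.0008,0,0,0.48,0,0,0,0.001,0,0,0.6,0]

```text
clock: 10.57
position: [0.5543, 0.1243, 0.1783]
tcp_rot: [0.907, -0.421, 0.0, -0.0]
ft_force: [1.3, 1.6, 2.8]
opening: 0.0133
```

```bash
python3 go.py .5538 .1237 .187 1.65; python3 -c "
from h import *
import time
for i in range(3): print(observe()['torque'].round(3),observe()['ft_force'].round(1)); camera('side')"
```

```text
t10.57 pos [0.5543 0.1243 0.1783] jaw -0.8688 q [-0.23  0.48 -0.13  2.01  0.1   0.66 -1.29] open 0.0133 F [1.3 1.6 2.8] M [ 0.241 -0.303  0.122]
shift [ 0.0001  0.0008 -0.0087] rot [-1.0000e-04 -1.1000e-03 -2.5188e+00]
[ 0.241 -0.303  0.122] [1.3 1.6 2.8]
[ 0.164 -0.412 -0.072] [ 2.3 -0.3  2.9]
[ 0.169 -0.398 -0.085] [1.  0.5 3.8]
```

jog_arm:
  series: [0,0,0.0002,0,0,0.1,0,0,0,0.0004,0,0,0.2,0,0,0,0.0005,0,0,0.29,0,0,0,0.0005,0,0,0.29,0]

```text
clock: 11.05
position: [0.5545, 0.1242, 0.1778]
tcp_rot: [0.837, -0.547, 0.0, -0.0]
ft_force: [2.9, 0.7, 3.4]
opening: 0.013
```

```bash
python3 go.py .5538 .1237 .187 1.65; python3 cap.py; python3 - <<'E'
from h import *
im=camera("side"); cv2.imwrite("pics/s4.png",cv2.resize(im[190:300,220:340,::-1],None,fx=5,fy=5,interpolation=cv2.INTER_CUBIC))
for i in range(4): camera("side"); s=observe(); print(s["torque"].round(3),s["ft_force"].round(1))
E
```

```text
t11.05 pos [0.5545 0.1242 0.1778] jaw -1.1572 q [-0.29  0.48 -0.04  2.01  0.03  0.65 -1.51] open 0.013 F [2.9 0.7 3.4] M [ 0.25  -0.631 -0.054]
shift [ 0.0001  0.0008 -0.0092] rot [ 0.0000e+00 -1.6000e-03 -2.8072e+00]
seed [279 229] 514.0 r0 225
P [0.55450067 0.12415285 0.17776198] cap side fit [0.55244459 0.12131397] minus tcp [-0.00205609 -0.00283888] 13.5
[ 0.235 -0.786 -0.081] [3.8 1.9 2.3]
[ 0.315 -0.814 -0.059] [4.  1.  2.9]
[ 0.357 -0.915 -0.034] [3.5 1.5 2.2]
[ 0.426 -0.919 -0.039] [3.8 1.1 2.6]
```

View pics/s4.png

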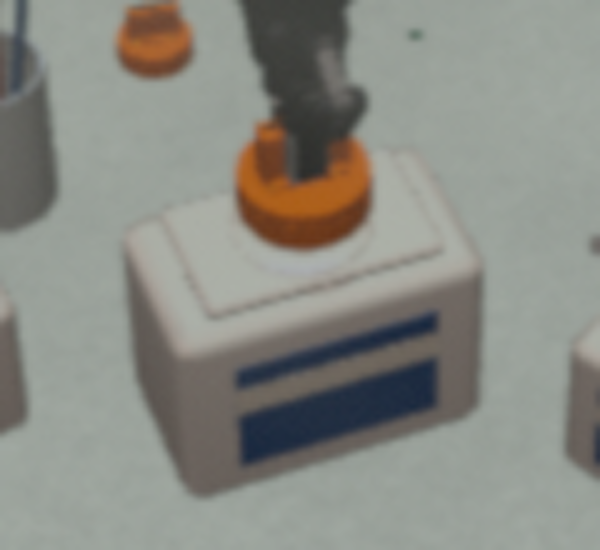

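jog_arm:
  series: [0,0,0,0,0,0,0.5,0,0,0,0,0,0,1,0,0,0,0,0,0,1,0,0,0,0,0,0,1,0,0,0,0,0,0,1]

```text
clock: 11.77
position: [0.5534, 0.1237, 0.1774]
tcp_rot: [0.837, -0.548, -0.0, 0.0]
ft_force: [-0.2, 1.2, 0.3]
opening: 0.073
```

```bash
python3 go.py .5545 .1237 .178 1.98; python3 cap.py; python3 - <<'E'
from h import *
for i in range(2): camera("side"); s=observe(); print(s["torque"].round(3),s["ft_force"].round(1))
E
```

```text
t11.77 pos [0.5534 0.1237 0.1774] jaw -1.1597 q [-0.29  0.48 -0.04  2.01  0.03  0.65 -1.51] open 0.073 F [-0.2  1.2  0.3] M [0.063 0.025 0.024]
shift [ 0.0005 -0.001  -0.0006] rot [-1.0000e-04  1.8000e-03 -3.1397e+00]
seed [280 229] 473.0 r0 225
P [0.55348947 0.1238204  0.17741932] cap side fit [0.55264644 0.12078496] minus tcp [-0.00084303 -0.00303544] 56.0
[ 0.02   0.013 -0.035] [ 0.5 -0.5  1.3]
[-0.015  0.034 -0.003] [-0.9  0.1  0. ]
```

jog_arm:
  series: [0.0,-0.0005,0,0,0,-0.12,1,0.0,-0.0005,0,0,0,-0.24,1,0,-0.0005,0,0,0,-0.36,1,0,-0.0005,0,0,0,-0.48,1,0,-0.0005,0,0,0,-0.6,1]

```text
clock: 12.33
position: [0.5543, 0.1241, 0.1776]
tcp_rot: [0.962, -0.273, -0.0, 0.0]
ft_force: [0.0, -0.1, -1.0]
opening: 0.0852
```

jog_arm:
  series: [0,0,0,0,0,-0.12,1,0,0,0,0,0,-0.24,1,0,0,0,0,0,-0.36,1,0,0,0,0,0,-0.48,1,0,0,0,0,0,-0.6,1]

```text
clock: 12.75
position: [0.5543, 0.124, 0.1776]
tcp_rot: [1.0, 0.023, -0.0, 0.0]
ft_force: [-0.4, -0.3, -0.9]
opening: 0.0856
```

```bash
python3 go.py .554 .124 .178 1.98; python3 - <<'E'
from h import *
im=camera("side"); cv2.imwrite("pics/s5.png",cv2.resize(im[190:300,220:340,::-1],None,fx=5,fy=5,interpolation=cv2.INTER_CUBIC))
E
```

```text
t12.75 pos [0.5543 0.124  0.1776] jaw 0.046 q [-0.05  0.51 -0.39  2.    0.29  0.69 -0.57] open 0.0856 F [-0.4 -0.3 -0.9] M [ 0.01  -0.016 -0.016]
shift [-0.0003  0.     -0.0004] rot [ 0.000e+00  2.000e-04 -1.934e+00]
```

View pics/s5.png

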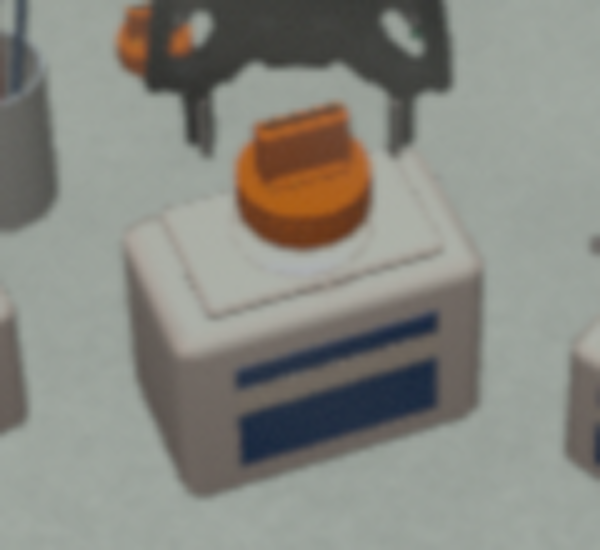

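```bash
python3 cap.py; python3 - <<'E'
from fit import *
im=camera("side"); a=im.astype(int); o=((a[...,0]-a[...,2]>22)&(a[...,0]>a[...,1]+8)).astype(np.uint8)
n,l=cv2.connectedComponents(o); C=(l==l[230,280]).astype(np.float32); print(C.sum())
def cost(p):
    return np.abs(hull_mask("side",[cyl(p[:2],.034,p[3],p[3]+.024),box(p[:2],p[2],.048,.014,p[3]+.024,p[3]+.058)])-C)[:].sum()
x0=np.array([.5535,.122,.41,.1509]);sc=np.array([.003,.003,.15,.002])
r=minimize(lambda q:cost(x0+q*sc),np.zeros(4),method="Nelder-Mead",options=dict(initial_simplex=np.vstack([np.zeros(4),np.eye(4)]),maxfev=500))
print(x0+r.x*sc,r.fun)
# fingers: project TCP
print(observe()["position"])
J=min(outline_of("jug","side"),key=lambda r:abs(r["box"][0]-282)); print(J["box"])
E
```

```text
seed [279 229] 668.0 r0 225
P [0.55429934 0.12383329 0.17748766] cap side fit [0.55271431 0.12088249] minus tcp [-0.00158502 -0.00295081] 10.5
667.0
[0.55210273 0.12373618 0.38868041 0.15272798] 29.75
[0.55426929 0.12383367 0.17751623]
[280.6, 255.7, 69.8, 68.7]
```

jog_arm:
  series: [-0.0005,0,0,0,0,-0.12,1,-0.0005,0,0,0,0,-0.24,1,-0.0005,0,0,0,0,-0.36,1,-0.0005,0,0,0,0,-0.48,1,-0.0005,0,0,0,0,-0.6,1]

```text
clock: 13.37
position: [0.5538, 0.1242, 0.1777]
tcp_rot: [0.949, 0.316, -0.0, 0.0]
ft_force: [-0.5, -0.0, 0.1]
opening: 0.0854
```

jog_arm:
  series: [0,0,0,0,0,-0.12,1,0,0,0,0,0,-0.24,1,0,0,0,0,0,-0.36,1,0,0,0,0,0,-0.48,1,0,0,0,0,0,-0.6,1]

```text
clock: 13.78
position: [0.5538, 0.1241, 0.1776]
tcp_rot: [0.813, 0.582, -0.0, 0.0]
ft_force: [-0.0, 0.0, -0.8]
opening: 0.0855
```

jog_arm:
  series: [0,0,0,0,0,-0.12,1,0,0,0,0,0,-0.24,1,0,0,0,0,0,-0.36,1,0,0,0,0,0,-0.48,1,0,0,0,0,0,-0.6,1]

```text
clock: 14.2
position: [0.5537, 0.1241, 0.1775]
tcp_rot: [0.605, 0.796, -0.0, -0.0]
ft_force: [-0.6, -1.1, -0.4]
opening: 0.0856
```

```bash
python3 go.py .5538 .1237 .1775 1.98
```

```text
t14.20 pos [0.5537 0.1241 0.1775] jaw 1.8422 q [ 0.27  0.62 -0.89  1.98  0.65  0.85  0.87] open 0.0856 F [-0.6 -1.1 -0.4] M [-0.02  -0.004 -0.003]
shift [-0.0004 -0.     -0.    ] rot [-0.0006  0.0004 -0.1378]
```

jog_arm:
  series: [0,0,0,0,0,-0.1,1,0,0,0,0,0,-0.14,1,0,0,0,0,0,-0.14,0,0,0,0,0,0,-0.14,0,0,0,0,0,0,-0.14,0]

```text
clock: 14.62
position: [0.5538, 0.1241, 0.1776]
tcp_rot: [0.55, 0.835, -0.0, 0.0]
ft_force: [0.5, -0.7, 0.3]
opening: 0.0514
```

jog_arm:
  series: [0,0,0,0,0,0,0,0,0,0,0,0,0,0,0,0,0,0,0,0,0,0,0,0,0,0,0,0,0,0,0,0,0,0,0]

```text
clock: 15.03
position: [0.554, 0.1243, 0.1778]
tcp_rot: [0.549, 0.836, 0.0, 0.0]
ft_force: [0.5, -0.0, 1.4]
opening: 0.013
```

```bash
python3 go.py .5538 .1237 .1775 1.98; python3 - <<'E'
from h import *
for i in range(3): camera("side"); s=observe(); print(s["torque"].round(3),s["ft_force"].round(1))
E
```

```text
t15.03 pos [0.554  0.1243 0.1778] jaw 1.9797 q [ 0.29  0.64 -0.92  1.98  0.67  0.87  0.98] open 0.013 F [ 0.5 -0.   1.4] M [ 0.136 -0.081 -0.019]
shift [-0.0005 -0.0004  0.0003] rot [ 0.0005 -0.0001 -0.0003]
[ 0.14  -0.017  0.019] [0.9 0.4 1.7]
[ 0.14  -0.05   0.016] [0.6 0.4 1.8]
[ 0.169 -0.063 -0.013] [0.5 1.3 2.4]
```

jog_arm:
  series: [0,0,0.0003,0,0,0.12,0,0,0,0.0006,0,0,0.24,0,0,0,0.0009,0,0,0.36,0,0,0,0.0009,0,0,0.36,0]

```text
clock: 15.52
position: [0.5541, 0.1243, 0.1771]
tcp_rot: [0.691, 0.722, 0.0, 0.0]
ft_force: [2.0, 1.0, 1.7]
opening: 0.013
```

```bash
cat > st.py <<'E'
from h import *
from scipy.spatial.transform import Rotation as R
T=[];F=[]
for i in range(4):
    if i: camera("side")
    s=observe(); T.append(s["torque"]);F.append(s["ft_force"])
X=R.from_quat(s["tcp_rot"]).as_matrix(); print("t%.2f"%s["clock"],s["position"].round(4),"jaw",np.arctan2(X[1,0],X[0,0]).round(4),"tilt",np.arccos(-X[2,2]).round(4),"F",np.mean(F,0).round(2),"M",np.mean(T,0).round(3),np.array(T)[:,2].round(3),"q7",s["qpos"][[2,6]].round(2))
E
python3 st.py
```

```text
t15.67 [0.5543 0.1243 0.177 ] jaw 1.624 tilt 0.001 F [1.3  0.57 3.12] M [ 0.143 -0.319 -0.059] [-0.048 -0.068 -0.084 -0.035] q7 [-0.83  0.69]
```

jog_arm:
  series: [0,0,0.0002,0,0,0.12,0,0,0,0.0004,0,0,0.24,0,0,0,0.0006,0,0,0.36,0,0,0,0.0006,0,0,0.36,0]

```text
clock: 16.0
position: [0.5541, 0.1244, 0.1765]
tcp_rot: [0.809, 0.588, 0.0, 0.0]
ft_force: [1.1, 1.8, 5.3]
opening: 0.0128
```

```bash
python3 st.py
```

```text
t16.15 [0.5541 0.1243 0.1765] jaw 1.2645 tilt 0.0006 F [0.41 0.34 6.51] M [ 0.064 -0.087 -0.084] [-0.098 -0.029 -0.112 -0.096] q7 [-0.73  0.39]
```

jog_arm:
  series: [0,0,-0.0002,0,0,0.12,0,0,0,-0.0002,0,0,0.24,0,0,0,-0.0002,0,0,0.36,0,0,0,-0.0002,0,0,0.36,0]

```text
clock: 16.48
position: [0.554, 0.1241, 0.1765]
tcp_rot: [0.901, 0.434, 0.0, 0.0]
ft_force: [1.2, -0.4, 4.5]
opening: 0.013
```

```bash
python3 st.py
```

```text
t16.63 [0.554  0.1241 0.1764] jaw 0.9063 tilt 0.0002 F [ 1.02 -0.71  4.86] M [-0.023 -0.186 -0.091] [-0.046 -0.136 -0.075 -0.105] q7 [-0.63  0.11]
```

jog_arm:
  series: [0,0,0,0,0,0.12,0,0,0,0,0,0,0.24,0,0,0,0,0,0,0.36,0,0,0,0,0,0,0.36,0]

```text
clock: 16.97
position: [0.5539, 0.124, 0.1762]
tcp_rot: [0.964, 0.267, -0.0, 0.0]
ft_force: [1.7, 0.2, 2.5]
opening: 0.013
```

```bash
python3 st.py
```

```text
t17.12 [0.5538 0.124  0.1762] jaw 0.5464 tilt 0.0003 F [ 0.96 -0.58  3.54] M [-0.029 -0.226 -0.08 ] [-0.088 -0.06  -0.072 -0.101] q7 [-0.53 -0.18]
```

jog_arm:
  series: [0,0,0.0001,0,0,0.12,0,0,0,0.0002,0,0,0.24,0,0,0,0.0003,0,0,0.36,0,0,0,0.0003,0,0,0.36,0]

```text
clock: 17.45
position: [0.5538, 0.124, 0.1757]
tcp_rot: [0.996, 0.09, -0.0, 0.0]
ft_force: [1.7, 0.3, 1.0]
opening: 0.0126
```

```bash
python3 st.py
```

```text
t17.60 [0.5538 0.124  0.1757] jaw 0.1858 tilt 0.0004 F [1.75 0.16 0.42] M [-0.007 -0.497 -0.195] [-0.194 -0.193 -0.178 -0.215] q7 [-0.43 -0.47]
```

jog_arm:
  series: [0,0,0.0004,0,0,0.12,0,0,0,0.0007,0,0,0.24,0,0,0,0.0009,0,0,0.36,0,0,0,0.0009,0,0,0.36,0]

```text
clock: 17.93
position: [0.554, 0.1244, 0.175]
tcp_rot: [0.996, -0.09, 0.0, -0.0]
ft_force: [2.4, 1.2, 0.6]
opening: 0.0131
```

```bash
python3 st.py
```

```text
t18.08 [0.554  0.1243 0.1751] jaw -0.1742 tilt 0.0003 F [2.5  0.89 0.74] M [ 0.224 -0.571 -0.213] [-0.21  -0.269 -0.198 -0.177] q7 [-0.33 -0.75]
```

jog_arm:
  series: [0,0,0.0003,0,0,0.12,0,0,0,0.0005,0,0,0.24,0,0,0,0.0008,0,0,0.36,0,0,0,0.0008,0,0,0.36,0]

```text
clock: 18.42
position: [0.5542, 0.1245, 0.1744]
tcp_rot: [0.964, -0.267, 0.0, -0.0]
ft_force: [2.9, 1.7, -0.2]
opening: 0.0133
```

```bash
python3 st.py
```

```text
t18.57 [0.5541 0.1244 0.1744] jaw -0.5343 tilt 0.0006 F [2.87 1.44 0.83] M [ 0.427 -0.766 -0.217] [-0.26  -0.189 -0.228 -0.192] q7 [-0.23 -1.03]
```

```bash
python3 - <<'E'
from h import *
im=camera("side"); cv2.imwrite("pics/s6.png",cv2.resize(im[180:300,220:340,::-1],None,fx=5,fy=5,interpolation=cv2.INTER_CUBIC))
E
```

```text
(no output)
```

View pics/s6.png

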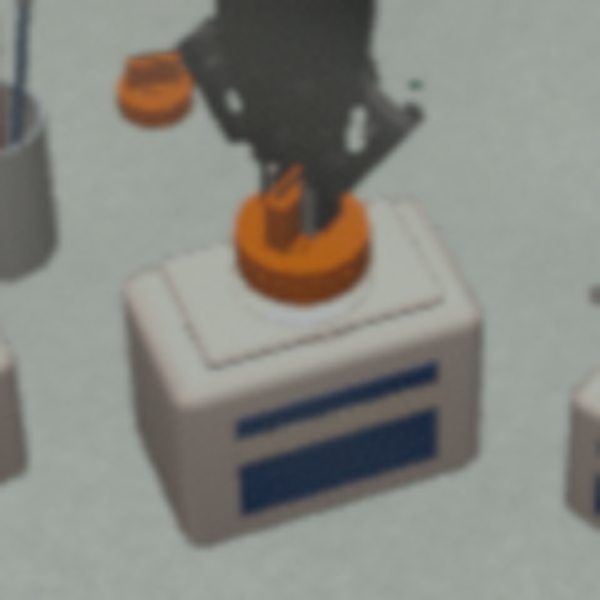

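jog_arm:
  series: [0,0,0.0003,0,0,0.12,0,0,0,0.0006,0,0,0.24,0,0,0,0.0008,0,0,0.36,0,0,0,0.0008,0,0,0.36,0]

```text
clock: 18.95
position: [0.5541, 0.1243, 0.1737]
tcp_rot: [0.9, -0.436, 0.0, -0.0]
ft_force: [3.5, 1.9, 1.4]
opening: 0.0131
```

```bash
python3 st.py
```

```text
t19.10 [0.5539 0.1242 0.1737] jaw -0.895 tilt 0.0002 F [3.13 1.62 2.76] M [ 0.477 -0.718 -0.208] [-0.22  -0.27  -0.171 -0.171] q7 [-0.12 -1.31]
```

jog_arm:
  series: [0,0,0.0001,0,0,0.1,0,0,0,0.0003,0,0,0.2,0,0,0,0.0004,0,0,0.265,0,0,0,0.0004,0,0,0.265,0]

```text
clock: 19.43
position: [0.554, 0.1243, 0.1732]
tcp_rot: [0.836, -0.549, 0.0, -0.0]
ft_force: [2.7, 2.3, 3.3]
opening: 0.0134
```

```bash
python3 st.py
```

```text
t19.58 [0.554  0.1242 0.1732] jaw -1.1611 tilt 0.0004 F [3.33 1.75 2.65] M [ 0.636 -0.853 -0.081] [-0.003 -0.115 -0.117 -0.09 ] q7 [-0.04 -1.52]
```

jog_arm:
  series: [0,0,0,0,0,0,0.5,0,0,0,0,0,0,1,0,0,0,0,0,0,1,0,0,0,0,0,0,1,0,0,0,0,0,0,1]

```text
clock: 20.0
position: [0.5533, 0.1237, 0.1729]
tcp_rot: [0.835, -0.55, -0.0, 0.001]
ft_force: [-0.6, 0.2, -0.3]
opening: 0.0727
```

jog_arm:
  series: [0,0,0,0,0,0,1,0,0,-0.03,0,0,0,1,0,0,-0.07,0,0,0,1,0,0,-0.11,0,0,0,1,0,0,-0.13,0,0,0,1]

```text
clock: 20.42
position: [0.5549, 0.1243, 0.3075]
tcp_rot: [0.835, -0.55, 0.001, -0.002]
ft_force: [0.6, 0.7, -1.1]
opening: 0.085
```

jog_arm:
  series: [0,0.04,0,0,0,0,1,0,0.08,0,0,0,0,1,0,0.11,0,0,0,0,1,0,0.11,0,0,0,0,1]

```text
clock: 20.75
position: [0.447, 0.0778, 0.3031]
tcp_rot: [0.835, -0.551, -0.001, 0.002]
ft_force: [-1.3, 0.7, -0.5]
opening: 0.0854
```

```bash
python3 st.py; python3 - <<'E'
from fit import *
ims={n:camera(n) for n in("side","top")}
cv2.imwrite("pics/f1.png",cv2.resize(ims["side"][180:300,220:340,::-1],None,fx=5,fy=5,interpolation=cv2.INTER_CUBIC))
cv2.imwrite("pics/f2.png",cv2.resize(ims["top"][150:270,160:290,::-1],None,fx=5,fy=5,interpolation=cv2.INTER_CUBIC))
a=ims["side"].astype(int); o=((a[...,0]-a[...,2]>22)&(a[...,0]>a[...,1]+8)).astype(np.uint8)
n,l=cv2.connectedComponents(o); C=(l==l[232,280]).astype(np.float32); print(C.sum())
def cost(p): return np.abs(hull_mask("side",[cyl(p[:2],.034,p[3],p[3]+.024),box(p[:2],p[2],.048,.014,p[3]+.024,p[3]+.058)])-C).sum()
x0=np.array([.5535,.122,.41,.1465]);sc=np.array([.003,.003,.15,.002])
r=minimize(lambda q:cost(x0+q*sc),np.zeros(4),method="Nelder-Mead",options=dict(initial_simplex=np.vstack([np.zeros(4),np.eye(4)]),maxfev=500))
print(x0+r.x*sc,r.fun)
E
```

```text
t20.90 [0.4532 0.0808 0.3037] jaw -1.1649 tilt 0.0015 F [0.38 0.46 0.07] M [ 0.017 -0.001  0.001] [ 0.003  0.03  -0.023 -0.006] q7 [-0.05 -1.48]
673.0
[0.55261679 0.12303688 0.47718645 0.14617788] 34.75
```

View pics/f1.png

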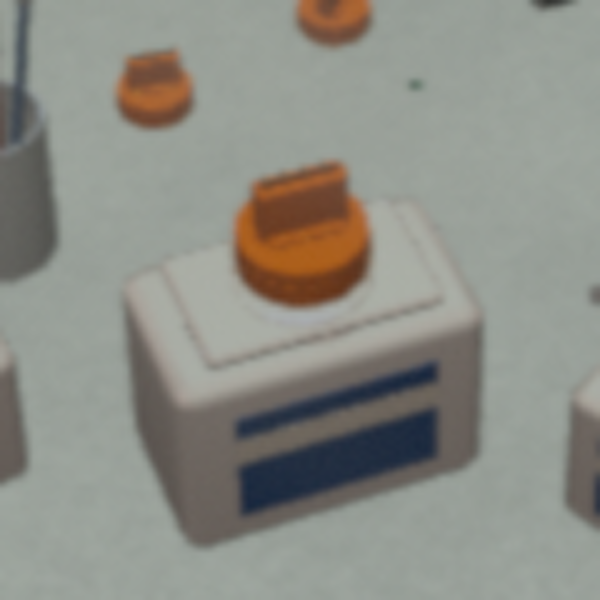

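View pics/f2.png

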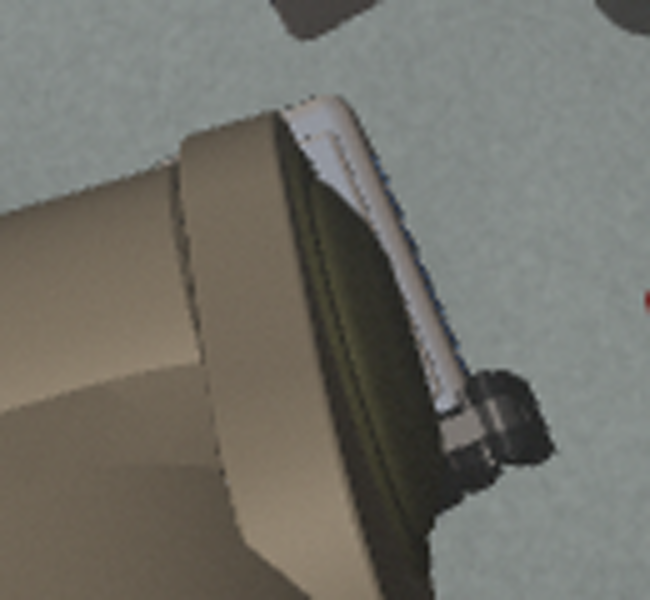

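jog_arm:
  series: [0.04,0,0,0,0,0,1,0.08,0,0,0,0,0,1,0.12,0,0,0,0,0,1,0.16,0,0,0,0,0,1,0.2,0,0,0,0,0,1]

```text
clock: 21.42
position: [0.5333, -0.1047, 0.3027]
tcp_rot: [0.835, -0.55, -0.0, 0.0]
ft_force: [0.7, 0.5, -0.3]
opening: 0.0857
```

jog_arm:
  series: [0.04,0,0,0,0,0,1,0.08,0,0,0,0,0,1,0.12,0,0,0,0,0,1,0.12,0,0,0,0,0,1]

```text
clock: 21.75
position: [0.5814, -0.2218, 0.302]
tcp_rot: [0.833, -0.553, 0.001, 0.002]
ft_force: [-0.4, -0.7, 0.1]
opening: 0.0851
```

```bash
python3 st.py; python3 - <<'E'
from fit import *
ims={n:camera(n) for n in("side","top")}
cv2.imwrite("pics/f3.png",cv2.resize(ims["top"][150:270,160:290,::-1],None,fx=5,fy=5,interpolation=cv2.INTER_CUBIC))
E
```

```text
t21.90 [ 0.5796 -0.2133  0.302 ] jaw -1.1654 tilt 0.0016 F [ 0.05  0.14 -0.18] M [ 0.032 -0.012 -0.   ] [-0.014 -0.011  0.001  0.024] q7 [ 0.08 -0.86]
```

View pics/f3.png

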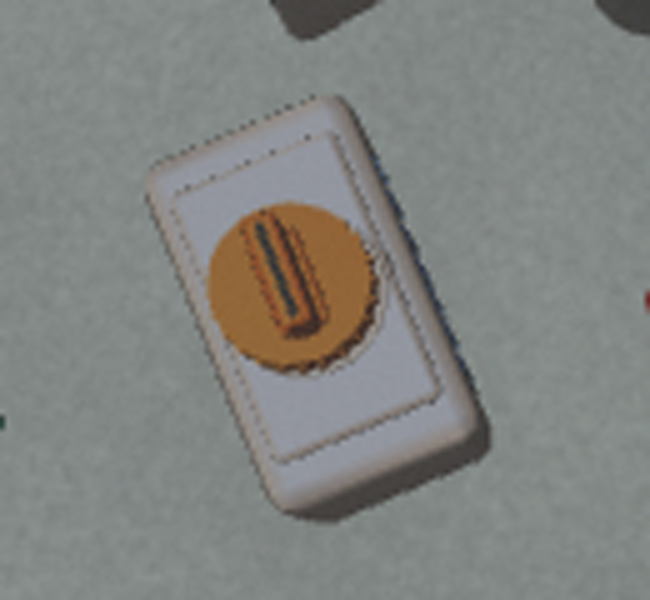

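```bash
python3 - <<'E'
from fit import *
im=camera("top"); g=cv2.cvtColor(im,cv2.COLOR_RGB2GRAY).astype(float)
pts=[]
for r in range(197,213):
    c=np.arange(209,219); w=np.clip(85-g[r,209:219],0,None)
    print(r,g[r,207:226].astype(int))
a=im.astype(int); o=((a[...,0]-a[...,2]>22)&(a[...,0]>a[...,1]+8)).astype(np.uint8)
n,l,st,ce=cv2.connectedComponentsWithStats(o); print(st[l[205,206]],ce[l[205,206]])
E
```

```text
197 [110 106  93 110  80  57  78 105  91  55  77 104  74 108 110 108 107 109
 108]
198 [109 110  86 102 108  57  59 106 103  76  54 110  88  80 108 109 108 107
 109]
199 [108 109 102 101 111  82  59  82 105  85  51  78  95  87 108 108 110 109
 108]
200 [111 109  90  98 107 109  59  60 103  95  69  52 106  81 111 110 109 108
 109]
201 [110 110 109  76  99 109  82  58  82 103  84  49  76  89  82 108 108 110
 107]
202 [110 110 111  98  94 111  82  55  81 103  90  53  76 104  76 109 108 108
 108]
203 [109 111 112  84  89 103 109  59  59 106 101  76  54 108  90  76 108 110
 107]
204 [110 110 111 110  96  99 111  82  58  81 104  83  50  77  96  84 110 109
 108]
205 [110 111 112 110  92  93 108 110  59  59 104  92  68  52 107  79 107 109
 108]
206 [112 111 109 110 111  77 100 111  81  57  81 103  82  46  78  89  80 109
 109]
207 [112 109 111 109 109 100  97 110  82  58  79 104  88  52  74 103  73 109
 109]
208 [110 112 111 111 110  86  89 105 110  59  58 103  99  74  53 109  87  75
 108]
209 [112 111 112 111 110 110  80  99 113  80  61  80 102  84  49  79  94  84
 110]
210 [111 110 111 109 111 111  92  95 110 110  60  54 103  90  63  59 106  80
 110]
211 [109 111 109 110 110 109 110  76 100 112  81  57  73 100  82  47  92  89
  80]
212 [112 110 112 112 110 110 111 100  98 113  80  58  78 101  88  53  75 104
  85]
[201 190  35  35 880] [217.96704545 207.12386364]
```

The slot runs 2 columns per 5 rows, which is 0.38 rad in the top image. The jug's panel edges read 0.37 to 0.384, so the bill is in line. The jug hasn't moved and the arm is clear, so I'm handing in.

```bash
python3 - <<'E'
from rig import *
print(sign_off())
E
```

```text
the job is handed in; nothing more can be done
None
```

I fitted the largest orange nozzle to the largest jug, the middle one, and handed the job in at about 22 s of the 72 s. The sign-off gives no verdict, so success is judged only from my own checks.

**What I did:** I set the cap on the neck and turned it clockwise with a light press, mostly 2–5 N. It peaked at about 7.5 N when the seal first touched. I let go once, at the loose in-line point, to swing the gripper back half a turn. I then turned on through the seal's grip to the next in-line point and released.

**Last checks:**
- **Height:** the bill point is about 187.3 mm above the jug's underside by the gripper and 187.2 mm by the side camera. That is about 3.7 mm of seal squeeze, inside the allowed range.
- **Alignment:** in the top picture the slot lies at 0.38 rad and the jug's panel edges at 0.37–0.384, so it is in line within about 1°.
- **Surroundings:** the jug shows no movement between pictures. I saw no bystander disturbed in the pictures, but did not measure them again at the end. The arm is clear of everything.

**What disagreed:**
- **Side-camera yaw:** the side-camera fit gave 0.48 rad for the bill against a jug yaw of about 0.41. It is a coarse fit, and I trusted the top picture and the gripper angle (0.41) over it.
- **Turning moment:** it rose to about 0.2 N m at the bite and held there. Standing still at the end point it read only about 0.08 N m, below the expected 0.12 or more. I took the position from the height and from the threads clearly holding the nozzle down.

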